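# Stow a detergent tablet and shut the slide-top box

## Robot

A 6-joint arm with a two-finger parallel gripper is mounted at the origin on the work surface. World frame = base frame: x ahead of the robot, y to its left, z up, the work surface at z = 0. Lengths are in m, angles in rad, forces in N, time in s.
With the tool pointing down it reaches from about 0.25 to 0.775 m from the base axis. Payload 8.9 kg.
Tool frame: the origin (TCP) lies on the centre line of the jaws, within the pads' length; the fingertips stand ctrl.finger_overhang ahead of it and the grasp point (between the pads) lies 3 mm ahead of it (ctrl.finger_overhang is the distance from the TCP to the fingertips, in m); y points along the fingers, z is the direction in which the jaws open and shut, and the axes are right-handed (so a half turn about y gives the same grasp; the last joint's range is limited). The gripper opens to 85 mm and grips with 20 to 120 N. Pads are 22 mm wide; open, the fingers measure 114 mm over their backs; the gripper's body (76 mm by 85 mm) begins 54 mm behind the grasp point. The pads swing forward as they close: fully open they stand 13 mm farther back than shut.
Start: joints at [1.033, 0.291, -0.153, 1.127, 0, 1.431], TCP at [0.204, 0.484, 0.253] pointing down, gripper open.
Joint ranges: [-2.52, 2.52], [-0.91, 1.74], [-1.3, 1.37], [-1.96, 2.02], [-1.52, 1.47], [-3.14, 3.14]. Speed limits (rad/s): [2.22, 2.22, 2.79, 3.14, 3.14, 3.14].

## Interface

Orientations are given as a 3x3 rotation matrix whose columns are the frame's x, y, z axes.
In Python, from station import ctrl gives the robot as it stands.
- The arm moves only by the tool drive_tool, never from a script. Its argument "rows" is a list that holds one entry, the list of rows, each a list of 5 numbers: the closure, from 0 (fully open) to 1 (shut), then the shift along the tool's x, y, z in cm, then the turn about the tool's y in degrees. A call has 1 to 20 rows; each row is the pose to reach, as a shift and turn from the pose commanded when the call began, along the tool's axes at that moment; what a row does not reach only later rows make up. A row lasts 1/8 s, in which the tool goes at most 62.5 mm and 10.7 degrees, less where a joint would pass 70% of its speed; a pose out of reach is approached as far as the arm can. A call with a gripper value outside its range is refused whole. The fingers move at their own pace and stop on an object; the grip force is fixed at half the most. Time passes only in rows, so rows that repeat a pose let the fingers close. It gives the time, the measured TCP pose, the force and the opening at its end, in the units of the state.
- ctrl.observe(): the state, without advancing time (a new reading comes with each control period).
- ctrl.get_image(name): name is "scene" or "top"; returns (picture, depth): 384x512x3 uint8, red, green, blue; 384x512 float32, m along the optical axis (not along the pixel's ray), 0 where there is no reading.
- ctrl.get_calibration(name): a dict with "intrinsics" (3x3 intrinsics, pixels), "extrinsics" (4x4, takes a point from world to camera coordinates). Camera axes: x right, y up, looking along -z (the intrinsics and any distortion apply to the point x, -y, -z); pixel columns grow to the right and rows downward; lengths in m; the calibration is good to about 2 mm. A picture is of the moment at which its call begins. get_calibration takes no time and is no camera call.
- ctrl.sign_off(): hands the job in, once; it reports no verdict.
Trained networks look in the newest picture that a camera, given by its name, has taken for a name from the list of things; names that differ only in an ending like _2 or _b are one class to them, and where a whole thing is asked for, a point or a joint stands for the part that bears it (a point fixed in the world has none). Each returns a list of dicts, best first, with "conf" (0 to 1); they miss things now and then, are a little off and sometimes report something else, mostly with a low value. They report only what shows in the picture. A call takes as long as a camera call. They do not tell look-alikes from the thing itself.
- ctrl.search_frame(camera, name): "xyz" ([x, y, z] in m, in world coordinates, good to about 4 mm: the middle of the surface that is visible of it).
- ctrl.silhouettes(camera, name): "mask" (384x512 bool, what is visible of it).
- ctrl.mark_of(camera, name): "xyz" ([x, y, z] in m, in world coordinates, good to about 4 mm: a listed point, or the origin of a listed thing).
The state is a dict: "t": time; "joint_pos": joint angles; "dq": joint speeds; "tau": joint torques, N m; "eef_pos": TCP position; "tcp_rot": TCP orientation; "contact_force": force on the tool from outside, world axes, zero at the start; "moment": the same for the moment, N m; "grip_width": finger opening in m.
Only numpy, scipy, OpenCV 4.12 (cv2) and the standard library are available. Lean on these libraries where they do the work, as an engineer would, in place of code of your own. Each camera call takes 0.05 s, during which the arm holds its last target.

## Task

In the laundry room, lay the loose detergent tablet flat on the floor of the open slide-top box, let go of it, and then slide the box's lid shut along its channel, over the springy little ridge near the end. Feel for the hard stop pad on the end wall and press the lid against it for a moment with 12 to 18 N (go slowly: the lid must never be slammed or forced against the box with more than 30 N), and leave it fully home with the robot clear. Leave the cup, bottle and brush where they are.

Things in the scene. Friction and masses are not known exactly. Their poses are not given: they have to be found in the camera images.
- tablet_box: Bare aluminium box fixed to the counter, 220 (x) x 112 (y) x 45 mm high. Origin: centre of underside, z up; +x is the way the lid is drawn out, shutting pushes it to -x. Inside: x -104 to +104, y -44 to +44 mm. The -x end wall is full height and carries a black stop pad; the +x end is low (32 mm) so that the lid passes over it. Side walls 12 mm thick.
- box_floor (a point): Centre of the box's inside floor, 4 mm above the counter. Space for the tablet: box x = -69 mm to the lid's nose (nothing stands inside but the ridge and its block), below the lid at 32 mm.
- box_end_stop (a point): Middle of the inner face of the closed end wall at lid height (box x -104, y 0, z 35 mm). A hard black pad 50 mm wide on it stops the lid's nose; it is 1 to 12 mm thick, different each time and not measured: feel for it. Side channels: bed at z 32 mm, overhanging lips z 40 to 45 mm, 88 mm open between them; lid play 1 mm up, 1.5 mm to each side.
- lid: White plastic sliding lid, 214 (x) x 101 (y) x 7 mm, about 140 g, loose but captive in the channel. Origin: centre of underside; axes as the box's. At first drawn out 100 to 118 mm over the +x end, the -x part of the box open. Fully home, against the pad, its origin is 4 to 15 mm to +x of the box's. Sliding friction about 1 to 3 N. A recess behind its nose drops over the ridge.
- lid_rib (a point): Top centre of the upright thumb rib across the lid near its outer (+x) end: 12 mm (x) x 50 mm (y), standing 26 mm above the lid's top face; this point is at lid x +95 mm, 33 mm above the lid's underside. The lid runs on 6 mm beyond the rib's outer (+x) face. Push that face or pinch the rib.
- lid_nose (a point): Middle of the lid's rounded leading (-x) edge, at lid x -107 mm, half way up its thickness.
- end_ridge (a joint): Sprung grey ridge, a bar 58 mm long across the box on a block, box x -88 to -70 mm, crest 3.5 mm above the channel bed. Value: m pressed down, 0 = up, about 0.0025 under the lid's nose. The nose meets it with the lid's origin about 33 mm to +x of the box's; the push rises to 5 to 11 N until about 21 mm, has dropped off by 16 mm, then the nose meets the pad.
- tablet: Loose white pressed detergent tablet with a grey band, a rigid block 46 (its x) x 32 (its y) x 22 mm high, about 40 g. Origin: centre of the underside.
- scoop_cup: Bystander: small translucent measuring cup, 60 mm across, 50 mm high. Origin: centre of the underside.
- softener: Bystander: white bottle, 72 mm across, 150 mm tall. Origin: centre of the underside.
- stain_brush: Bystander: small hand brush lying on the counter. Origin on its underside.
Things that resemble listed ones, but are neither listed nor needed, are in the scene too. Of the things that look like the tablet, take the one that is farthest from the robot's base at the start.

How it is judged:
On the way, in this order (a step that is already met when the one before it is completed fails the run):
1. the tablet lies flat on the box floor, let go, with the lid still open (x of tablet in the frame of tablet_box between -0.07 and 0.1 m and y of tablet in the frame of tablet_box between -0.044 and 0.044 m and z of tablet in the frame of tablet_box between 0 and 0.008 m and angle between tablet's own z axis and vertical below 0.15 rad and linear speed of tablet below 0.03 m/s and contact force between the fingers and tablet below 0.1 N and x of lid in the frame of tablet_box above 0.06 m), for 0.2 s.
2. the lid, past the ridge, is pressed against the stop pad on the end wall (x of lid in the frame of tablet_box below 0.016 m and y of lid in the frame of tablet_box between -0.004 and 0.004 m and z of lid in the frame of tablet_box between 0.029 and 0.036 m and contact force between lid and tablet_box above 12 N), for 0.1 s.
At the end, for the whole second after the job is handed in: Tablet flat (0.15 rad) on the box floor; lid past the ridge (its origin no more than 16 mm to +x of the box's) in its channel; all at rest, untouched. On the way the tablet was laid in with the lid still open, and the lid was pressed on the pad with over 12 N (lid to box) (x of tablet in the frame of tablet_box between -0.07 and 0.1 m and y of tablet in the frame of tablet_box between -0.044 and 0.044 m and z of tablet in the frame of tablet_box between 0 and 0.008 m and angle between tablet's own z axis and vertical below 0.15 rad and linear speed of tablet below 0.03 m/s and x of lid in the frame of tablet_box below 0.016 m and y of lid in the frame of tablet_box between -0.004 and 0.004 m and z of lid in the frame of tablet_box between 0.029 and 0.036 m and linear speed of lid below 0.01 m/s).
It fails at once if the lid is forced against the box with more than 30 N (contact force between lid and tablet_box above 30 N).
It fails at once if the cup is moved by more than 20 mm (distance of scoop_cup from where it was at the start of the episode above 0.02 m).
It fails at once if the bottle is moved by more than 20 mm (distance of softener from where it was at the start of the episode above 0.02 m).
It fails at once if the brush is moved by more than 20 mm (distance of stain_brush from where it was at the start of the episode above 0.02 m).
It also fails if it takes over 72 s, if anything falls off the work surface, if the arm or the gripper's body presses on something with over 40 N, if the wrist force passes 120 N, or if a joint passes its speed limit or range.

## Working session

There is one attempt and no reset: what is moved stays moved. The work goes in short steps, Python scripts to look and compute and a tool call to move; the robot and the scene stay as the last step left them, time stands still between calls to the robot, and variables do not carry over. Pictures are saved under pics/ and viewed, and the job is handed in when it is done.

Besides the shell and the picture viewer there is one more tool, called after "Call:" by a JSON object that holds its "name" and its "arguments". drive_tool: Moves the arm, as the interface text tells. Its arguments: {"type":"object","properties":{"rows":{"type":"array"}},"required":["rows"]}

```bash
ls; mkdir -p pics; python3 - <<'E'
from station import ctrl
import cv2,numpy as np
s=ctrl.observe()
for k in s: print(k,np.round(s[k],4).tolist())
print(ctrl.finger_overhang)
for n in("top","scene"):
    p,d=ctrl.get_image(n); cv2.imwrite(f"pics/{n}0.png",p[:,:,::-1]); np.save(f"pics/{n}0.npy",d)
    c=ctrl.get_calibration(n); print(n,np.round(c["intrinsics"],2).tolist(),np.round(c["extrinsics"],3).tolist())
for n in("top",):
    for o in ("tablet","tablet_box","box_floor","box_end_stop","lid","lid_rib","lid_nose","scoop_cup","softener","stain_brush"):
        print(n,o,[(round(r["conf"],2),np.round(r["xyz"],3).tolist()) for r in ctrl.mark_of(n,o)])
E
```

```text
pics
t 0.0
joint_pos [1.0327, 0.2912, -0.1541, 1.1267, -0.0, 1.4315]
dq [-0.0009, 0.0009, -0.0007, 0.0014, -0.0014, -0.0004]
tau [-0.0001, -53.7145, 33.1372, 0.0159, -0.0002, -0.0]
eef_pos [0.2037, 0.4835, 0.2528]
tcp_rot [[0.9215, -0.0006, 0.3883], [-0.3883, -0.0011, 0.9215], [-0.0002, -1.0, -0.0013]]
contact_force [0.0934, -0.3796, -0.2433]
moment [-0.0217, -0.0026, -0.044]
grip_width 0.0852
0.022
top [[457.52, 0.0, 261.95], [0.0, 457.52, 190.49], [0.0, 0.0, 1.0]] [[-0.006, -1.0, -0.002, 0.007], [0.984, -0.006, 0.175, -0.567], [-0.175, -0.001, 0.984, -1.161], [0.0, 0.0, 0.0, 1.0]]
scene [[434.88, 0.0, 256.06], [0.0, 434.88, 190.67], [0.0, 0.0, 1.0]] [[0.824, 0.565, 0.024, -0.432], [-0.343, 0.466, 0.816, 0.131], [0.45, -0.68, 0.578, -1.507], [0.0, 0.0, 0.0, 1.0]]
top tablet [(0.71, [0.408, -0.411, -0.001]), (0.64, [0.569, -0.203, -0.001]), (0.57, [0.601, -0.313, -0.007]), (0.48, [0.357, -0.344, -0.002])]
top tablet_box [(0.63, [0.504, -0.027, 0.003])]
top box_floor [(0.91, [0.502, -0.024, 0.001])]
top box_end_stop [(0.57, [0.471, -0.124, 0.034])]
top lid [(0.65, [0.533, 0.073, 0.027])]
top lid_rib [(0.97, [0.558, 0.168, 0.065])]
top lid_nose [(0.62, [0.501, -0.027, 0.036])]
top scoop_cup [(0.59, [0.46, -0.297, -0.003])]
top softener [(0.57, [0.588, 0.369, -0.002])]
top stain_brush [(0.56, [0.703, -0.086, -0.001])]
```

View pics/top0.png

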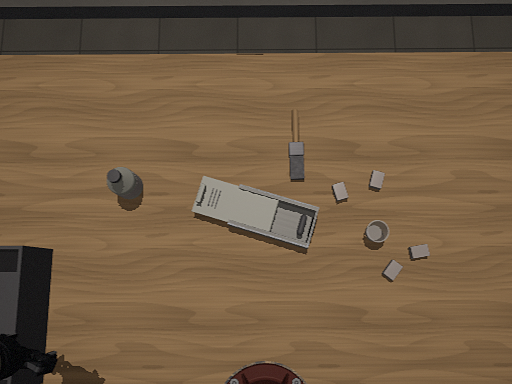

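View pics/scene0.png

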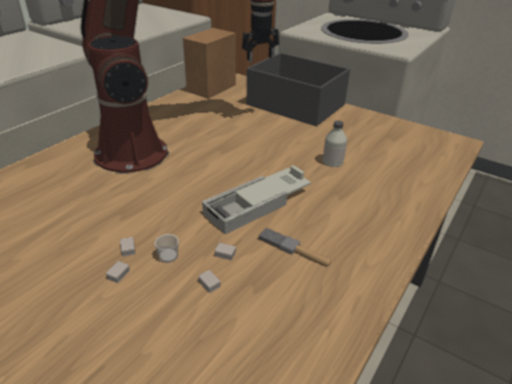

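Tablet look-alikes in the top image are at (340,191), (377,180), (419,252) and (393,270). The one at (377,180), about 0.68 m out, is farthest from the base. Next I check it in a crop and measure the poses.

```bash
cat > h.py <<'E'
from station import ctrl
import cv2,numpy as np
def world(cam,uv,depth=None,z=None):
    c=ctrl.get_calibration(cam);K=np.array(c["intrinsics"]);E=np.array(c["extrinsics"])
    uv=np.atleast_2d(np.asarray(uv,float))
    r=np.c_[(uv[:,0]-K[0,2])/K[0,0],-(uv[:,1]-K[1,2])/K[1,1],-np.ones(len(uv))]
    R=E[:3,:3];o=-R.T@E[:3,3];w=r@R
    if depth is None: s=(z-o[2])/w[:,2]
    else: s=depth
    return o+w*np.asarray(s)[:,None]
def mpts(cam,m,d):
    v,u=np.nonzero(m&(d>0)); return world(cam,np.c_[u,v],d[v,u])
E
python3 - <<'E'
from h import *
p,d=ctrl.get_image("top")
crop=p[150:300,180:440]; cv2.imwrite("pics/crop.png",cv2.resize(crop,None,fx=3,fy=3,interpolation=cv2.INTER_CUBIC)[:,:,::-1])
for r in ctrl.silhouettes("top","tablet"):
    P=mpts("top",r["mask"],d); q=P[P[:,2]>0.016]
    rc=cv2.minAreaRect((q[:,:2]*1000).astype(np.float32))
    print(round(r["conf"],2),"n",len(q),"c",np.round(rc[0],1),"size",np.round(rc[1],1),"ang",round(rc[2],1),"z",np.median(q[:,2]).round(4), "dist",np.hypot(*rc[0]).round(0), "meanxy",q[:,:2].mean(0).round(4))
for n in("tablet_box","lid"):
  for r in ctrl.silhouettes("top",n):
    P=mpts("top",r["mask"],d)
    for lo,hi in((0.028,0.042),(0.042,0.06),(0,0.1)):
        q=P[(P[:,2]>lo)&(P[:,2]<hi)]
        if len(q)<5: continue
        rc=cv2.minAreaRect((q[:,:2]*1000).astype(np.float32))
        print(n,round(r["conf"],2),lo,len(q),np.round(rc[0],1),np.round(rc[1],1),round(rc[2],1))
for cam in("scene",):
    ctrl.get_image(cam)
    for o in ("tablet","tablet_box","box_floor","box_end_stop","lid","lid_rib","lid_nose"):
        print(cam,o,[(round(r["conf"],2),np.round(r["xyz"],3).tolist()) for r in ctrl.mark_of(cam,o)])
E
```

```text
0.65 n 187 c [ 570.2 -206.3] size [45.7 31.9] ang 15.9 z 0.0221 dist 606.0 meanxy [ 0.5704 -0.2052]
0.64 n 210 c [ 407.7 -411.2] size [31.6 46.6] ang 10.6 z 0.0221 dist 579.0 meanxy [ 0.4076 -0.4107]
0.56 n 186 c [ 602.5 -307.8] size [31.4 47.2] ang 73.2 z 0.0217 dist 677.0 meanxy [ 0.602  -0.3073]
0.5 n 209 c [ 358.9 -337.1] size [32.3 44.6] ang 50.6 z 0.0221 dist 492.0 meanxy [ 0.3583 -0.3364]
tablet_box 0.92 0.028 304 [501.  -27.1] [219.1 112.4] 73.1
tablet_box 0.92 0.042 738 [501.  -26.8] [219.1 112. ] 72.8
tablet_box 0.92 0 2139 [503.8 -30.2] [225.3 121.6] 73.5
lid 0.69 0.028 2389 [532.8  76.1] [214.4 101.2] 73.0
lid 0.69 0.042 382 [531.4  75.1] [209.8  97.2] 72.2
lid 0.69 0 2876 [535.5  78.3] [223.1 106.4] 72.5
scene tablet [(0.61, [0.599, -0.31, -0.001]), (0.6, [0.569, -0.208, -0.002]), (0.52, [0.361, -0.334, -0.001])]
scene tablet_box []
scene box_floor [(0.83, [0.501, -0.027, 0.011])]
scene box_end_stop [(0.94, [0.472, -0.129, 0.034]), (0.69, [0.46, -0.295, 0.001])]
scene lid [(0.78, [0.534, 0.077, 0.03]), (0.33, [0.472, -0.126, 0.035])]
scene lid_rib [(0.57, [0.557, 0.166, 0.065])]
scene lid_nose []
```

View pics/crop.png

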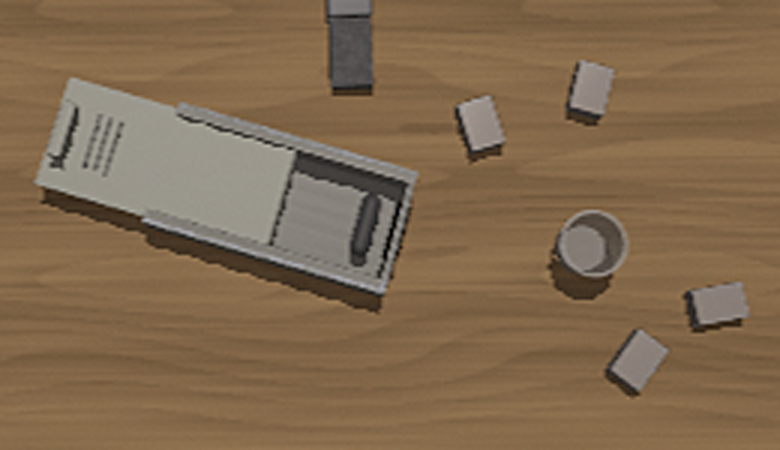

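Top crop: the wanted tablet is at crop (590,90), i.e. image (377,180). It is upright, with clear space around it. The second camera agrees at (0.599,-0.310). The box is centred at (0.501,-0.027) with yaw 73°, and the lid is drawn out 108 mm.

Call:
{"name": "drive_tool", "arguments": {"rows": [[[0.2,5,0.5,-4.2,0],[0.3,10,1.5,-8.5,0],[0.4,20,3,-17,-6],[0.4,30,5,-25.5,-6],[0.4,40,6,-34,-6],[0.4,50,8,-42.5,-6],[0.4,60,9,-51,-6],[0.4,67.5,10,-57.4,-6],[0.4,67.5,10,-57.4,-6],[0.4,67.5,10,-57.4,-6],[0.4,67.5,10,-57.4,-6],[0.4,67.5,10,-57.4,-6],[0.4,67.5,10,-57.4,-6],[0.4,67.5,10,-57.4,-6],[0.4,67.5,10,-57.4,-6],[0.4,67.5,10,-57.4,-6],[0.4,67.5,10,-57.4,-6],[0.4,67.5,10,-57.4,-6]]]}}

```text
t: 3.45
eef_pos: [0.6029, -0.3062, 0.1538]
tcp_rot: [[0.957, 0.0, 0.289], [-0.289, -0.0, 0.957], [0.0, -1.0, 0.0]]
contact_force: [0.5, -0.1, -0.4]
grip_width: 0.0514
```

Call:
{"name": "drive_tool", "arguments": {"rows": [[[0.4,0,4,-0.1,0],[0.4,0,8,-0.1,0],[0.4,0,10,-0.1,0],[0.4,0,11,-0.1,0],[0.4,0,12,-0.1,0],[0.4,0,12.7,-0.1,0],[0.4,0,12.7,-0.1,0],[0.4,0,12.7,-0.1,0]]]}}

```text
t: 4.45
eef_pos: [0.603, -0.3084, 0.0269]
tcp_rot: [[0.957, 0.001, 0.29], [-0.29, -0.0, 0.957], [0.001, -1.0, -0.0]]
contact_force: [0.6, 0.3, -0.4]
grip_width: 0.0513
```

```bash
python3 - <<'E'
from h import *
print(ctrl.finger_overhang)
out=[]
for n,(u,v) in(("top",(377,180)),("scene",(209,281))):
    p,d=ctrl.get_image(n); out.append(cv2.resize(p[v-45:v+45,u-60:u+60],(390,300)))
cv2.imwrite("pics/g1.png",np.hstack(out)[:,:,::-1])
E
```

```text
0.022
```

View pics/g1.png

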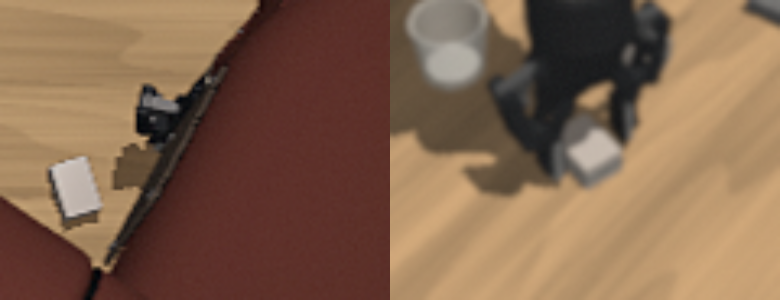

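In the scene crop (right half), the tablet at crop (595,155) sits between the two fingers, with no contact yet. I close and lift.

Call:
{"name": "drive_tool", "arguments": {"rows": [[[0.8,0,0,0,0],[0.8,0,0,0,0],[0.8,0,0,0,0],[0.8,0,0,0,0],[0.8,0,0,0,0],[0.8,0,0,0,0],[0.8,0,-2,0,0],[0.8,0,-6,0,0],[0.8,0,-10,0,0],[0.8,0,-10,0,0],[0.8,0,-10,0,0]]]}}

```text
t: 5.92
eef_pos: [0.6022, -0.308, 0.1255]
tcp_rot: [[0.957, -0.001, 0.29], [-0.29, 0.001, 0.957], [-0.001, -1.0, 0.0]]
contact_force: [0.1, 0.6, -0.4]
grip_width: 0.0306
```

```bash
python3 - <<'E'
from h import *
p,d=ctrl.get_image("scene")
c=ctrl.get_calibration("scene");E=np.array(c["extrinsics"]);K=c["intrinsics"];s=ctrl.observe();q=E@np.r_[s["eef_pos"],1];u=int(K[0,2]+K[0,0]*q[0]/-q[2]);v=int(K[1,2]-K[1,1]*q[1]/-q[2]);print(u,v)
cv2.imwrite("pics/g2.png",cv2.resize(p[v-45:v+45,u-60:u+60],(640,480))[:,:,::-1])
E
```

```text
207 244
```

View pics/g2.png

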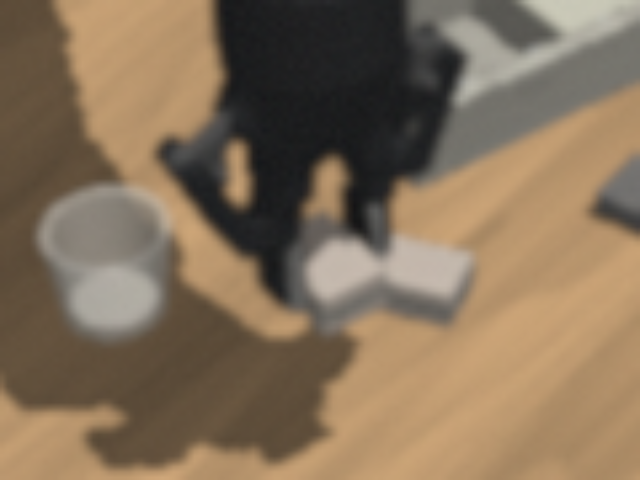

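The tablet is held (crop (340,270)), and the one beside it at (430,275) is a look-alike still on the counter. Next: move over the box and turn 90°.

Call:
{"name": "drive_tool", "arguments": {"rows": [[[0.8,-1.5,0,1.7,-5],[0.8,-4.5,0,5.1,-15],[0.8,-8,0,9.5,-25],[0.8,-12,0,14,-35],[0.8,-15,0,17.5,-45],[0.8,-17,0,19.5,-55],[0.8,-17.8,0,20.5,-65],[0.8,-17.8,0,20.5,-75],[0.8,-17.8,0,20.5,-85],[0.8,-17.8,0,20.5,-90],[0.8,-17.8,0,20.5,-90],[0.8,-17.8,0,20.5,-90],[0.8,-17.8,0,20.5,-90]]]}}

```text
t: 7.6
eef_pos: [0.4916, -0.0604, 0.126]
tcp_rot: [[0.291, -0.001, -0.957], [0.957, 0.0, 0.291], [0.0, -1.0, 0.001]]
contact_force: [-0.4, 0.5, -0.4]
grip_width: 0.0307
```

```bash
cat >> h.py <<'E'
def snap(cam,fn,pt,w=120,h=90):
    p,d=ctrl.get_image(cam)
    c=ctrl.get_calibration(cam);E=np.array(c["extrinsics"]);K=c["intrinsics"];q=E@np.r_[pt,1];u=int(K[0,2]+K[0,0]*q[0]/-q[2]);v=int(K[1,2]-K[1,1]*q[1]/-q[2]);print(u,v)
    cv2.imwrite(fn,cv2.resize(p[max(0,v-h//2):v+h//2,max(0,u-w//2):u+w//2],(640,480),interpolation=cv2.INTER_CUBIC)[:,:,::-1])
    return p,d
E
python3 - <<'E'
from h import *
s=ctrl.observe();print(s["joint_pos"])
snap("scene","pics/g3.png",s["eef_pos"])
E
```

```text
[-2.69994228e-01  3.49424226e-01 -4.33300414e-01  7.88603375e-01
  2.01368747e-05 -1.54551756e+00]
234 176
```

View pics/g3.png

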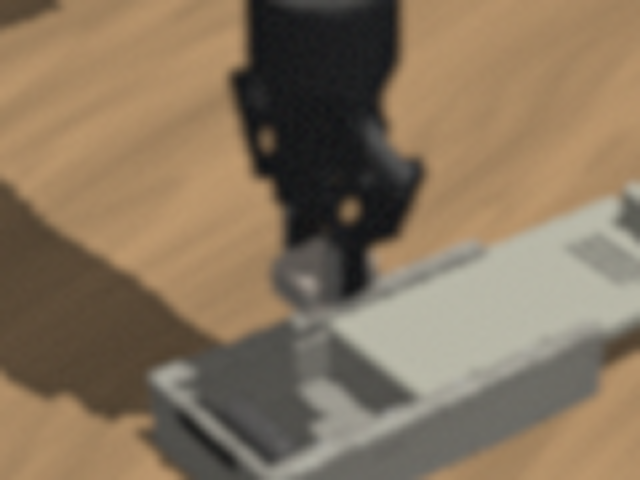

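Call:
{"name": "drive_tool", "arguments": {"rows": [[[0.8,0,2,0,0],[0.8,0,4,0,0],[0.8,0,6,0,0],[0.8,0,7,0,0],[0.8,0,8,0,0],[0.8,0,8.6,0,0],[0.8,0,9.1,0,0],[0.8,0,9.3,0,0],[0.8,0,9.3,0,0],[0.8,0,9.3,0,0]]]}}

```text
t: 8.9
eef_pos: [0.4919, -0.0605, 0.0335]
tcp_rot: [[0.29, 0.0, -0.957], [0.957, -0.0, 0.29], [-0.0, -1.0, -0.0]]
contact_force: [-0.9, 0.8, 0.3]
grip_width: 0.0309
```

Call:
{"name": "drive_tool", "arguments": {"rows": [[[0.8,0,0.1,0,0],[0.8,0,0.1,0,0],[0.8,0,0.15,0,0],[0.8,0,0.15,0,0]]]}}

```text
t: 9.4
eef_pos: [0.4917, -0.0604, 0.0318]
tcp_rot: [[0.29, -0.0, -0.957], [0.957, 0.0, 0.29], [-0.0, -1.0, 0.0]]
contact_force: [-0.5, 0.2, -0.5]
grip_width: 0.031
```

Call:
{"name": "drive_tool", "arguments": {"rows": [[[0.8,0,0.05,0,0],[0.8,0,0.1,0,0],[0.8,0,0.1,0,0],[0.58,0,0.1,0,0],[0.5,0,0.1,0,0],[0.5,0,0.1,0,0],[0.5,0,0.1,0,0],[0.5,0,0,0,0],[0.5,0,-2,0,0],[0.5,0,-6,0,0],[0.5,0,-12,0,0],[0.5,0,-12,0,0],[0.5,0,-12,0,0]]]}}

```text
t: 11.02
eef_pos: [0.4916, -0.0604, 0.1518]
tcp_rot: [[0.29, 0.0, -0.957], [0.957, -0.0, 0.29], [0.0, -1.0, -0.0]]
contact_force: [0.3, -0.8, 0.7]
grip_width: 0.0427
```

```bash
python3 - <<'E'
from h import *
snap("scene","pics/g4.png",[0.5,-0.03,0.03])
snap("top","pics/g5.png",[0.5,-0.03,0.03])
E
```

```text
243 201
274 216
```

View pics/g4.png

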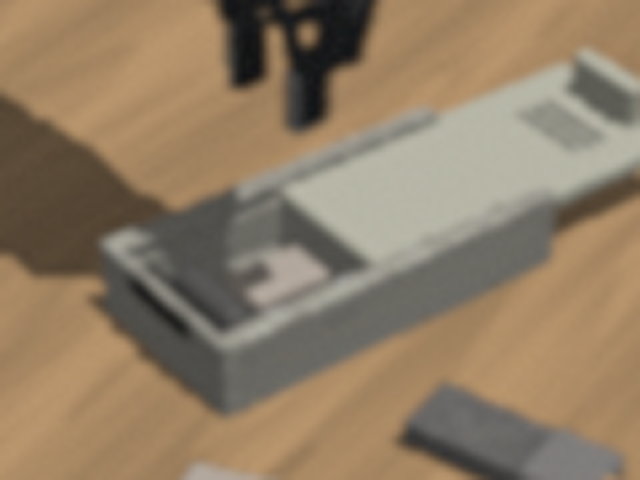

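View pics/g5.png

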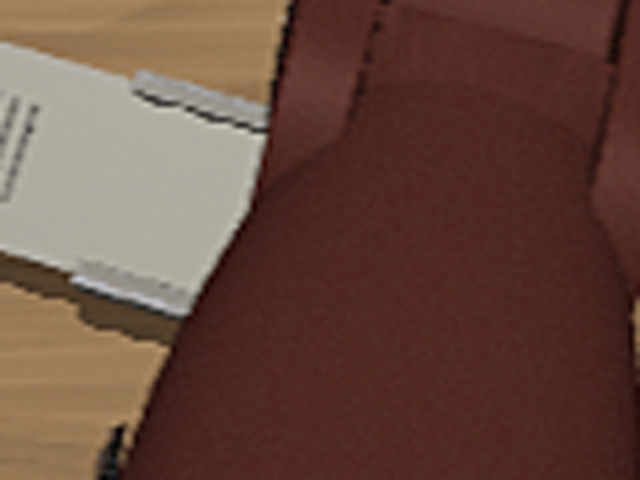

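The tablet lies flat on the floor in front of the ridge (scene crop (290,270)). I shut the fingers and move out beyond the rib, staying high.

Call:
{"name": "drive_tool", "arguments": {"rows": [[[0.8,2,0,0,0],[1,6,0,0,0],[1,11,0,0,0],[1,17,0,0,0],[1,22,0,0,0],[1,26,0,0,0],[1,28,0,0,0],[1,28,0,0,0],[1,28,0,0,0]]]}}

```text
t: 12.25
eef_pos: [0.5724, 0.2064, 0.1513]
tcp_rot: [[0.291, -0.001, -0.957], [0.957, -0.001, 0.291], [-0.001, -1.0, 0.001]]
contact_force: [-0.9, -0.3, 0.2]
grip_width: -0.0001
```

```bash
python3 - <<'E'
from h import *
p,d=snap("top","pics/g7.png",[0.52,0.03,0.03],160,120)
for n in("tablet","lid","tablet_box"):
  for r in ctrl.silhouettes("top",n):
    P=mpts("top",r["mask"],d)
    if n!="tablet": P=P[(P[:,2]>0.028)&(P[:,2]<(0.042 if n=="lid" else 0.06))]
    else:P=P[P[:,2]>0.014]
    if len(P)<9: continue
    rc=cv2.minAreaRect((P[:,:2]*1000).astype(np.float32))
    print(n,round(r["conf"],2),len(P),np.round(rc[0],1),np.round(rc[1],1),round(rc[2],1),np.round(np.percentile(P[:,2],[5,50,95]),4))
snap("scene","pics/g6.png",[0.52,0.03,0.03],160,120)
for o in("lid_rib","lid"): print(o,[(round(r["conf"],2),np.round(r["xyz"],3).tolist()) for r in ctrl.mark_of("scene",o)])
E
```

```text
252 209
tablet 0.72 192 [ 569.9 -206.9] [44.8 33.1] 17.9 [0.0172 0.0217 0.0257]
tablet 0.68 208 [491.7 -59.9] [46.1 32.3] 73.9 [0.0204 0.0256 0.0296]
tablet 0.59 212 [ 407.6 -411.6] [31.8 46.4] 10.8 [0.017  0.0218 0.0265]
tablet 0.43 1224 [501.8 -24.8] [223.7 113. ] 72.9 [0.0247 0.0439 0.0485]
lid 0.86 2383 [532.7  76. ] [213.9 101.5] 72.7 [0.0348 0.0388 0.0415]
tablet_box 0.96 1115 [501.6 -26. ] [221.2 112.8] 73.0 [0.0313 0.0443 0.0486]
260 193
lid_rib [(0.91, [0.559, 0.162, 0.066])]
lid [(0.84, [0.534, 0.076, 0.032]), (0.34, [0.499, -0.027, -0.0])]
```

View pics/g6.png

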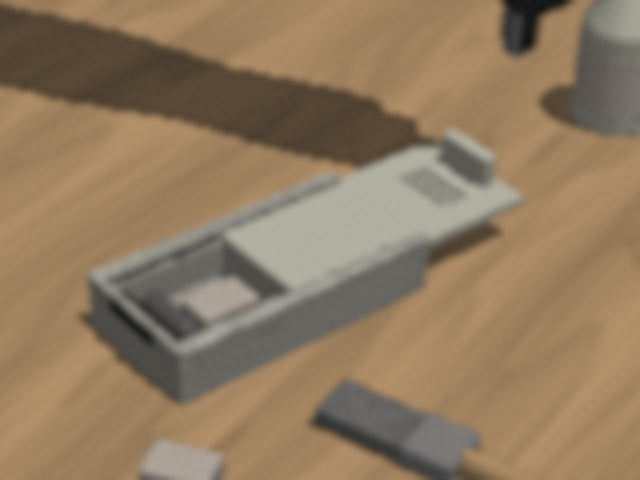

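View pics/g7.png

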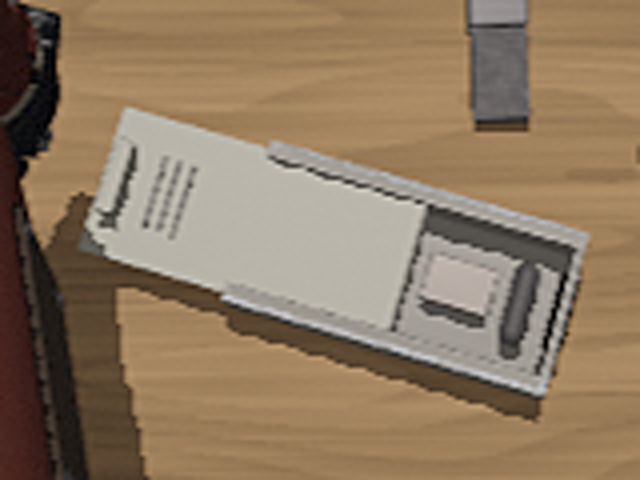

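The tablet is flat in the box (top at 25.7 mm, centre (0.492,-0.060)), and the lid is still 107 mm out. I descend behind the rib and ease into contact.

Call:
{"name": "drive_tool", "arguments": {"rows": [[[1,0,2,0,0],[1,0,5,0,0],[1,0,7.5,0,0],[1,0,8.4,0,0],[1,-0.3,8.4,0,0],[1,-0.8,8.4,0,0],[1,-1.3,8.4,0,0],[1,-1.6,8.4,0,0],[1,-1.8,8.4,0,0],[1,-2.0,8.4,0,0],[1,-2.2,8.4,0,0],[1,-2.4,8.4,0,0],[1,-2.6,8.4,0,0],[1,-2.8,8.4,0,0]]]}}

```text
t: 14.35
eef_pos: [0.5648, 0.1808, 0.0678]
tcp_rot: [[0.29, 0.0, -0.957], [0.957, 0.0, 0.29], [0.0, -1.0, -0.0]]
contact_force: [0.3, 1.9, -0.7]
grip_width: 0.0001
```

Call:
{"name": "drive_tool", "arguments": {"rows": [[[1,-0.3,0,0,0],[1,-0.6,0,0,0],[1,-0.9,0,0,0],[1,-1.2,0,0,0],[1,-1.5,0,0,0],[1,-1.8,0,0,0],[1,-2.1,0,0,0],[1,-2.4,0,0,0],[1,-2.7,0,0,0],[1,-3.0,0,0,0],[1,-3.3,0,0,0],[1,-3.6,0,0,0],[1,-3.9,0,0,0],[1,-4.2,0,0,0],[1,-4.5,0,0,0],[1,-4.8,0,0,0],[1,-5.1,0,0,0],[1,-5.4,0,0,0],[1,-5.4,0,0,0],[1,-5.4,0,0,0]]]}}

```text
t: 16.85
eef_pos: [0.5492, 0.129, 0.0678]
tcp_rot: [[0.29, 0.0, -0.957], [0.957, -0.0, 0.29], [-0.0, -1.0, -0.0]]
contact_force: [0.0, -0.1, 0.6]
grip_width: -0.0002
```

```bash
python3 - <<'E'
from h import *
s=ctrl.observe();print(s["eef_pos"],s["contact_force"])
p,d=snap("scene","pics/g8.png",[0.52,0.03,0.03],160,120)
p,d=ctrl.get_image("top")
for r in ctrl.silhouettes("top","lid"):
    P=mpts("top",r["mask"],d);P=P[(P[:,2]>0.028)&(P[:,2]<0.042)]
    if len(P)<50: continue
    a=np.radians(73);q=(P[:,:2]-[.5013,-.0265])@np.array([[np.cos(a),-np.sin(a)],[np.sin(a),np.cos(a)]])
    print(r["conf"],len(P),np.percentile(q,[0.5,50,99.5],axis=0).round(4).tolist())
b=s["eef_pos"][:2]-np.array([.5013,-.0265]);print("tcp box x",b@[.2924,.9563],"y",b@[-.9563,.2924])
E
```

```text
[0.54920849 0.12904154 0.06784679] [ 0.04184674 -0.11494814  0.56128787]
260 193
0.69 2167 [[-0.0552, -0.0487], [0.0402, -0.0027], [0.1452, 0.043]]
tcp box x 0.16275281987096743 y -0.0003345435364085278
```

View pics/g8.png

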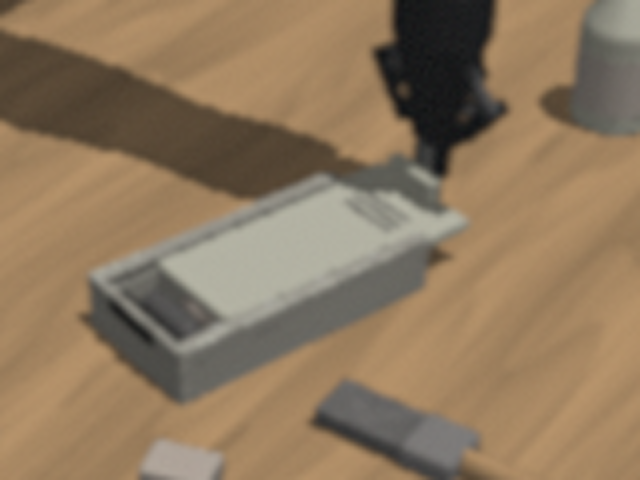

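Call:
{"name": "drive_tool", "arguments": {"rows": [[[1,-0.2,0,0,0],[1,-0.4,0,0,0],[1,-0.6,0,0,0],[1,-0.8,0,0,0],[1,-1.0,0,0,0],[1,-1.2,0,0,0],[1,-1.4,0,0,0],[1,-1.5,0,0,0],[1,-1.6,0,0,0],[1,-1.7,0,0,0],[1,-1.8,0,0,0],[1,-1.9,0,0,0],[1,-2.0,0,0,0]]]}}

```text
t: 18.62
eef_pos: [0.5439, 0.1106, 0.068]
tcp_rot: [[0.289, 0.001, -0.957], [0.957, 0.002, 0.289], [0.002, -1.0, -0.001]]
contact_force: [0.9, 6.9, 0.1]
grip_width: -0.0001
```

```bash
cat >> h.py <<'E'
def st():
    s=ctrl.observe();b=s["eef_pos"][:2]-np.array([.5013,-.0265]);f=s["contact_force"][:2]
    print("t",s["t"],"tcp x %.4f y %.4f z %.4f"%(b@[.2924,.9563],b@[-.9563,.2924],s["eef_pos"][2]),"F along x %.2f y %.2f z %.2f"%(f@[.2924,.9563],f@[-.9563,.2924],s["contact_force"][2]))
E
python3 -c "
from h import *
st()"
```

```text
t 18.625 tcp x 0.1436 y -0.0006 z 0.0680 F along x 6.84 y 1.19 z 0.07
```

Call:
{"name": "drive_tool", "arguments": {"rows": [[[1,-0.1,0,0,0],[1,-0.2,0,0,0],[1,-0.3,0,0,0],[1,-0.4,0,0,0],[1,-0.4,0,0,0]]]}}

```text
t: 19.25
eef_pos: [0.5428, 0.107, 0.0681]
tcp_rot: [[0.289, 0.001, -0.957], [0.957, 0.002, 0.289], [0.002, -1.0, -0.001]]
contact_force: [2.1, 7.4, -0.9]
grip_width: 0.0
```

```bash
python3 -c "
from h import *
st()"
```

```text
t 19.25 tcp x 0.1398 y -0.0007 z 0.0681 F along x 7.70 y 0.17 z -0.88
```

Call:
{"name": "drive_tool", "arguments": {"rows": [[[1,-0.1,0,0,0],[1,-0.2,0,0,0],[1,-0.3,0,0,0],[1,-0.4,0,0,0],[1,-0.4,0,0,0]]]}}

```text
t: 19.88
eef_pos: [0.541, 0.1023, 0.0678]
tcp_rot: [[0.29, -0.0, -0.957], [0.957, 0.0, 0.29], [0.0, -1.0, 0.0]]
contact_force: [1.3, 2.7, -0.1]
grip_width: -0.0001
```

```bash
python3 -c "
from h import *
st()"
```

```text
t 19.875 tcp x 0.1348 y -0.0003 z 0.0678 F along x 3.02 y -0.48 z -0.11
```

Call:
{"name": "drive_tool", "arguments": {"rows": [[[1,-0.05,0,0,0],[1,-0.1,0,0,0],[1,-0.15,0,0,0],[1,-0.2,0,0,0],[1,-0.2,0,0,0]]]}}

```text
t: 20.5
eef_pos: [0.5403, 0.1001, 0.0678]
tcp_rot: [[0.29, -0.0, -0.957], [0.957, -0.0, 0.29], [-0.001, -1.0, 0.0]]
contact_force: [-0.4, 0.2, 0.1]
grip_width: 0.0001
```

```bash
python3 -c "
from h import *
st()"
```

```text
t 20.5 tcp x 0.1324 y -0.0003 z 0.0678 F along x 0.06 y 0.41 z 0.09
```

Call:
{"name": "drive_tool", "arguments": {"rows": [[[1,-0.05,0,0,0],[1,-0.1,0,0,0],[1,-0.15,0,0,0],[1,-0.2,0,0,0]]]}}

```text
t: 21.0
eef_pos: [0.5399, 0.0983, 0.0678]
tcp_rot: [[0.29, -0.0, -0.957], [0.957, -0.0, 0.29], [-0.0, -1.0, -0.0]]
contact_force: [0.3, -0.6, 0.5]
grip_width: -0.0
```

```bash
python3 -c "
from h import *
st()"
```

```text
t 21.0 tcp x 0.1307 y -0.0004 z 0.0678 F along x -0.44 y -0.47 z 0.47
```

Call:
{"name": "drive_tool", "arguments": {"rows": [[[1,-0.05,0,0,0],[1,-0.1,0,0,0],[1,-0.15,0,0,0]]]}}

```text
t: 21.38
eef_pos: [0.5395, 0.097, 0.0679]
tcp_rot: [[0.29, 0.0, -0.957], [0.957, 0.0, 0.29], [0.0, -1.0, -0.0]]
contact_force: [0.8, 1.3, 0.5]
grip_width: 0.0003
```

```bash
python3 -c "
from h import *
st()"
```

```text
t 21.375 tcp x 0.1293 y -0.0004 z 0.0679 F along x 1.45 y -0.42 z 0.49
```

Call:
{"name": "drive_tool", "arguments": {"rows": [[[1,-0.05,0,0,0],[1,-0.1,0,0,0],[1,-0.1,0,0,0]]]}}

```text
t: 21.75
eef_pos: [0.5392, 0.096, 0.0678]
tcp_rot: [[0.29, 0.0, -0.957], [0.957, -0.0, 0.29], [-0.0, -1.0, -0.0]]
contact_force: [-0.3, -0.3, 0.1]
grip_width: -0.0001
```

```bash
python3 -c "
from h import *
st()"
```

```text
t 21.75 tcp x 0.1282 y -0.0004 z 0.0678 F along x -0.42 y 0.21 z 0.05
```

Call:
{"name": "drive_tool", "arguments": {"rows": [[[1,-0.05,0,0,0],[1,-0.1,0,0,0],[1,-0.15,0,0,0]]]}}

```text
t: 22.12
eef_pos: [0.5388, 0.0946, 0.0678]
tcp_rot: [[0.29, 0.0, -0.957], [0.957, 0.0, 0.29], [0.0, -1.0, -0.0]]
contact_force: [0.5, 1.1, -0.7]
grip_width: -0.0002
```

```bash
python3 -c "
from h import *
st()"
```

```text
t 22.125 tcp x 0.1268 y -0.0004 z 0.0678 F along x 1.25 y -0.16 z -0.72
```

Call:
{"name": "drive_tool", "arguments": {"rows": [[[1,-0.05,0,0,0],[1,-0.1,0,0,0],[1,-0.15,0,0,0]]]}}

```text
t: 22.5
eef_pos: [0.5383, 0.0931, 0.0678]
tcp_rot: [[0.29, 0.0, -0.957], [0.957, -0.0, 0.29], [-0.0, -1.0, -0.0]]
contact_force: [-0.6, 1.4, 1.0]
grip_width: -0.0
```

```bash
python3 -c "
from h import *
st()"
```

```text
t 22.5 tcp x 0.1252 y -0.0004 z 0.0678 F along x 1.15 y 0.97 z 1.04
```

Call:
{"name": "drive_tool", "arguments": {"rows": [[[1,-0.05,0,0,0],[1,-0.1,0,0,0],[1,-0.15,0,0,0]]]}}

```text
t: 22.88
eef_pos: [0.5379, 0.0917, 0.0678]
tcp_rot: [[0.29, 0.0, -0.957], [0.957, -0.0, 0.29], [-0.0, -1.0, -0.0]]
contact_force: [1.4, 0.5, 1.0]
grip_width: 0.0001
```

```bash
python3 -c "
from h import *
st()"
```

```text
t 22.875 tcp x 0.1238 y -0.0004 z 0.0678 F along x 0.91 y -1.19 z 0.99
```

Call:
{"name": "drive_tool", "arguments": {"rows": [[[1,-0.05,0,0,0],[1,-0.1,0,0,0],[1,-0.15,0,0,0]]]}}

```text
t: 23.25
eef_pos: [0.5374, 0.0903, 0.0678]
tcp_rot: [[0.29, -0.0, -0.957], [0.957, 0.0, 0.29], [0.0, -1.0, 0.0]]
contact_force: [-0.5, 1.2, 0.4]
grip_width: -0.0002
```

```bash
python3 -c "
from h import *
st()"
```

```text
t 23.25 tcp x 0.1222 y -0.0004 z 0.0678 F along x 1.04 y 0.85 z 0.37
```

Call:
{"name": "drive_tool", "arguments": {"rows": [[[1,-0.05,0,0,0],[1,-0.1,0,0,0],[1,-0.15,0,0,0]]]}}

```text
t: 23.62
eef_pos: [0.5372, 0.0892, 0.0678]
tcp_rot: [[0.29, 0.0, -0.957], [0.957, 0.001, 0.29], [0.001, -1.0, -0.0]]
contact_force: [0.9, 4.7, 0.1]
grip_width: 0.0001
```

```bash
python3 -c "
from h import *
st()"
```

```text
t 23.625 tcp x 0.1212 y -0.0005 z 0.0678 F along x 4.79 y 0.55 z 0.09
```

The pad is felt: 4.8 N with the TCP lagging its command. I build the force up in small steps.

Call:
{"name": "drive_tool", "arguments": {"rows": [[[1,-0.02,0,0,0],[1,-0.04,0,0,0],[1,-0.04,0,0,0]]]}}

```text
t: 24.0
eef_pos: [0.5373, 0.0891, 0.0679]
tcp_rot: [[0.289, 0.001, -0.957], [0.957, 0.001, 0.289], [0.002, -1.0, -0.0]]
contact_force: [2.4, 6.1, 0.3]
grip_width: -0.0003
```

```bash
python3 -c "
from h import *
st()"
```

```text
t 24.0 tcp x 0.1211 y -0.0006 z 0.0679 F along x 6.57 y -0.50 z 0.29
```

Call:
{"name": "drive_tool", "arguments": {"rows": [[[1,-0.03,0,0,0],[1,-0.06,0,0,0],[1,-0.08,0,0,0],[1,-0.08,0,0,0]]]}}

```text
t: 24.5
eef_pos: [0.5374, 0.089, 0.0681]
tcp_rot: [[0.289, 0.002, -0.957], [0.957, 0.003, 0.289], [0.003, -1.0, -0.001]]
contact_force: [3.8, 8.1, 0.7]
grip_width: 0.0001
```

```bash
python3 -c "
from h import *
st()"
```

```text
t 24.5 tcp x 0.1210 y -0.0008 z 0.0681 F along x 8.85 y -1.22 z 0.66
```

Call:
{"name": "drive_tool", "arguments": {"rows": [[[1,-0.04,0,0,0],[1,-0.08,0,0,0],[1,-0.12,0,0,0],[1,-0.12,0,0,0],[1,-0.12,0,0,0]]]}}

```text
t: 25.12
eef_pos: [0.5377, 0.0888, 0.0684]
tcp_rot: [[0.288, 0.003, -0.958], [0.957, 0.005, 0.288], [0.005, -1.0, -0.001]]
contact_force: [4.5, 12.7, 1.5]
grip_width: 0.0001
```

```bash
python3 -c "
from h import *
st()"
```

```text
t 25.125 tcp x 0.1209 y -0.0011 z 0.0684 F along x 13.43 y -0.62 z 1.51
```

Call:
{"name": "drive_tool", "arguments": {"rows": [[[1,-0.03,0,0,0],[1,-0.07,0,0,0],[1,-0.07,0,0,0],[1,-0.07,0,0,0]]]}}

```text
t: 25.62
eef_pos: [0.5379, 0.0886, 0.0685]
tcp_rot: [[0.288, 0.004, -0.958], [0.958, 0.006, 0.288], [0.006, -1.0, -0.002]]
contact_force: [5.1, 16.7, 1.3]
grip_width: -0.0002
```

```bash
python3 -c "
from h import *
st()"
```

```text
t 25.625 tcp x 0.1208 y -0.0013 z 0.0685 F along x 17.44 y -0.04 z 1.29
```

17.4 N. I hold briefly a touch lower, then back off and look.

Call:
{"name": "drive_tool", "arguments": {"rows": [[[1,0.04,0,0,0],[1,0.04,0,0,0],[1,0.04,0,0,0]]]}}

```text
t: 26.0
eef_pos: [0.5377, 0.0887, 0.0684]
tcp_rot: [[0.288, 0.003, -0.958], [0.958, 0.005, 0.288], [0.006, -1.0, -0.002]]
contact_force: [4.4, 14.4, 1.7]
grip_width: -0.0002
```

```bash
python3 -c "
from h import *
st()"
```

```text
t 26.0 tcp x 0.1209 y -0.0011 z 0.0684 F along x 15.05 y -0.04 z 1.67
```

Call:
{"name": "drive_tool", "arguments": {"rows": [[[1,0.2,0,0,0],[1,0.5,0,0,0],[1,1,0,0,0],[1,2,0,0,0],[1,3,0,0,0],[1,4,-2,0,0],[1,4,-6,0,0],[1,6,-12,0,0],[1,10,-14,0,0],[1,13,-14,0,0],[1,13,-14,0,0],[1,13,-14,0,0]]]}}

```text
t: 27.5
eef_pos: [0.5734, 0.2107, 0.2073]
tcp_rot: [[0.289, -0.001, -0.957], [0.957, -0.001, 0.289], [-0.001, -1.0, 0.001]]
contact_force: [-0.0, -0.3, 0.4]
grip_width: -0.0001
```

```bash
python3 - <<'E'
from h import *
st()
p,d=snap("scene","pics/h1.png",[0.51,0.0,0.03],160,120)
p,d=snap("top","pics/h2.png",[0.51,0.0,0.03],160,120)
for n in("lid","tablet_box"):
  for r in ctrl.silhouettes("top",n):
    P=mpts("top",r["mask"],d);P=P[(P[:,2]>0.028)&(P[:,2]<0.06)]
    if len(P)<50: continue
    a=np.radians(73);q=(P[:,:2]-[.5013,-.0265])@np.array([[np.cos(a),-np.sin(a)],[np.sin(a),np.cos(a)]])
    print(n,r["conf"],len(P),np.percentile(q,[0.5,50,99.5],axis=0).round(4).tolist(),np.median(P[:,2]))
for c in("top","scene"):
  for o in("lid","lid_rib","scoop_cup","softener","stain_brush"): 
    for r in ctrl.mark_of(c,o):
        b=np.array(r["xyz"])[:2]-[.5013,-.0265]; print(c,o,round(r["conf"],2),np.round(r["xyz"],3),"box x %.4f"%(b@[.2924,.9563]))
E
```

```text
t 27.5 tcp x 0.2479 y 0.0004 z 0.2073 F along x -0.26 y -0.03 z 0.37
252 197
263 212
lid 0.72 2633 [[-0.0966, -0.0444], [0.0058, 0.0004], [0.1156, 0.0453]] 0.03908325358913123
lid 0.6 190 [[-0.2981, -0.0669], [-0.2786, -0.043], [-0.2408, -0.0096]] 0.04729100478670589
tablet_box 0.64 998 [[-0.1093, -0.056], [-0.0166, 0.0108], [0.1086, 0.0563]] 0.04457222284907314
top lid 0.56 [ 0.506 -0.018  0.031] box x 0.0094
top lid_rib 0.67 [0.533 0.076 0.066] box x 0.1071
top scoop_cup 0.68 [ 0.462 -0.295 -0.002] box x -0.2683
top stain_brush 0.63 [ 0.701 -0.086 -0.002] box x 0.0010
top stain_brush 0.59 [ 0.476 -0.116  0.032] box x -0.0927
scene lid 0.71 [ 0.507 -0.016  0.03 ] box x 0.0118
scene lid 0.16 [ 0.457 -0.297  0.004] box x -0.2717
scene lid_rib 0.94 [0.532 0.074 0.066] box x 0.1049
scene scoop_cup 0.79 [ 0.457 -0.297  0.003] box x -0.2718
scene softener 0.66 [ 0.588  0.367 -0.   ] box x 0.4014
scene stain_brush 0.97 [ 0.702 -0.089  0.001] box x -0.0010
```

View pics/h1.png

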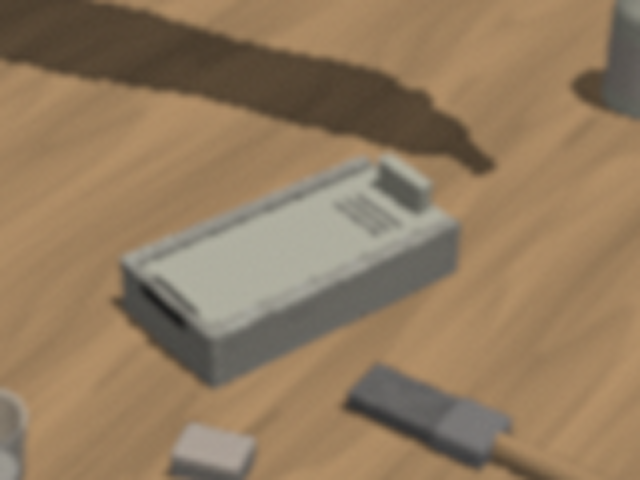

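View pics/h2.png

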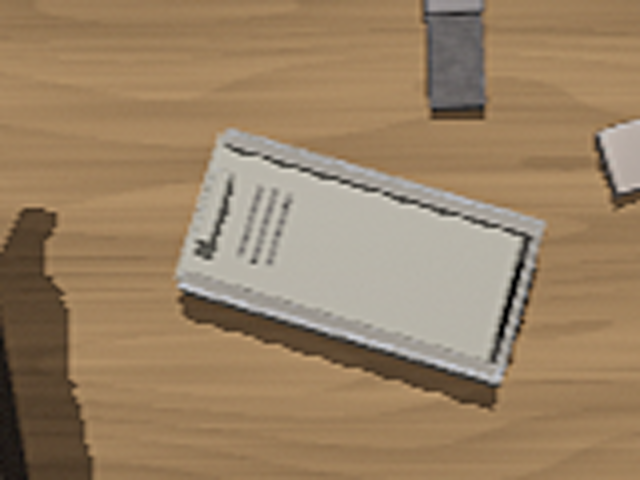

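The lid is closed: its origin is about 9–12 mm out, its top is at 39 mm, and the black pad gap shows evenly at crop (510,300). The bystanders are unmoved and the robot is clear.

```bash
python3 -c "
from station import ctrl
print(ctrl.sign_off())"
```

```text
the job is handed in; nothing more can be done
None
```

I laid the farthest of the four tablet look-alikes (0.68 m out) in the box, slid the lid shut against the stop pad, and handed the job in at about 28 s. No verdict was reported.

- **Tablet:** it was let go flat on the floor at about box x -35 mm. Its top measured 25.7 mm, and the lid was still 107 mm open at that moment. Once the lid was shut I could not see the tablet, so that was the last check on it.
- **Lid:** I pushed it slowly over the ridge, with readings of about 7 to 8 N on the way up, until it met the pad. I pressed it there at the wrist with about 13 N, then 17.4 N, then 15 N, over about 0.9 s. Force was only read at the end of each short move, and the highest reading was 17.4 N.
- **Final position:** the camera estimates put the lid's origin 9 to 12 mm out and centred in its channel, within the 16 mm limit. The arm stands about 0.2 m above the counter, beyond the box's outer end.
- **Bystanders:** the cup, bottle and brush were re-found within 3 to 6 mm of their first positions, about what the detector's error allows. The top camera missed the bottle in the last look, but the scene camera found it. A few low-confidence detections were plainly wrong and I ignored them.

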